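Show a salvaged relay to the inspection camera

TASK

Pick the blue relay out of the green sorting tray and hold it up in the air for the inspection camera: its copper contact blades turned squarely towards the lens along the lens's downward-sloping line of sight, the ends of the blades centred 12 cm out from the glass, and the relay not rolled about that line (the side that lay uppermost in the tray stays uppermost). Finish holding it there, still, without letting go. Do not touch the inspection stand, and leave all the other parts and tools where they lie.

Things in the scene. Friction and masses are not known exactly. Their poses are not given: they have to be found in the camera images.
- relay_center (a point): Blue relay, the part to show: blue housing 46 mm long (its x), 30 mm wide (its y), 34 mm high (its z, up), about 85 g, with a black flange and copper blades at its +x end. This point is the centre of the blue housing, 17 mm above the compartment floor. It lies alone in one of the tray's four compartments, at least 30 mm clear between each side of its middle and the walls.
- relay_tips (a point): Middle of the ends of the relay's copper blades: 43 mm from relay_center along the relay's x. Same axes.
- relay: The whole blue relay; origin on its underside below relay_center, same axes. At its +x end an 8 mm thick black flange of the housing's section, then six copper contact blades (a bundle 18 mm wide, 24 mm high) standing 12 mm out. A white paper label is on its upper side.
- focus (a point): Camera's focus point in the air, 120 mm from the lens glass on the lens axis, straight above the red ring target on the stand's base, 160 to 240 mm above the table. x axis: from here to the lens (level direction of the stand's column, rising by 0.35 rad, 20 degrees); y level; z upward, square to both. A relay rightly shown has its blade ends here and its x, y, z along these.
- lens (a point): Centre of the lens glass, in a white ring light 66 mm across; 120 mm from focus along its x. Same axes as focus.
- stand: Fixed inspection stand, not to be touched: white base plate 375 x 130 x 12 mm, steel column 24 mm across and 387 mm high, camera on a clamped head that does not move by itself. Origin on the table straight below the focus point; x points level to the column, 268 mm away; the plate runs from 45 mm behind the origin to 330 mm ahead.
- tray: Fixed green sorting tray, 285 x 285 mm, outer walls 26 mm high, 5 mm thick, floor 5 mm thick; two dividers (23 mm high over the table) make four compartments 135 mm square, their centres 70 mm from the tray's middle along its x and y. Origin under its middle.
- spare: A grey relay of the same shape as the blue one, in another compartment. Leave it. Origin on its underside.
- heatsink: Finned aluminium heat sink 50 x 44 x 30 mm in another compartment. Leave it. Origin on its underside.
- transformer: Small transformer, dark steel core and copper coil, 46 x 36 x 38 mm, in another compartment. Leave it. Origin on its underside.
- phone: Opened black phone 72 x 148 x 10 mm lying on the table. Leave it. Origin on its underside.
- platter: Grey aluminium hard drive platter, 95 mm across, 3 mm thick, lying on the table. Leave it. Origin on its underside.
- pump: Blue desoldering pump with brass tip, 193 mm long, 20 mm thick, lying on the table. Leave it. Origin at its middle, on the underside.
Mind the look-alikes: they are no part of the job. What is meant by the relay is not pink, and is the larger of those in its own colour.

How it is judged:
By the outcome, as a careful person would: the job done as asked, in the order asked, and still so for the second after the job is handed in, while the arm keeps its last pose, push and grip.
It also fails if it takes over 38 s, if anything falls off the work surface, if the arm or the gripper's body presses on something with over 40 N, if the wrist force passes 120 N, or if a joint passes its speed limit or range.

ROBOT

A 6-joint arm with a two-finger parallel gripper is mounted at the origin on the work surface. World frame = base frame: x ahead of the robot, y to its left, z up, the work surface at z = 0. Lengths are in m, angles in rad, forces in N, time in s.
With the tool pointing down it reaches from about 0.25 to 0.725 m from the base axis. Payload 4 kg.
Tool frame: the origin (TCP) lies on the mounting face of the last link; the fingertips stand 173 mm ahead of it and the grasp point (between the pads) lies 155 mm ahead of it (manip.finger_overhang is the z of the fingertips in the tool frame, in m); z points along the fingers, y is the direction in which the jaws open and shut (so a half turn about z gives the same grasp; the last joint's range is limited). The gripper opens to 85 mm and grips with 20 to 120 N. Pads are 22 mm wide; open, the fingers measure 114 mm over their backs; the gripper's body (76 mm by 85 mm) begins 54 mm behind the grasp point. The pads swing forward as they close: fully open they stand 13 mm farther back than shut.
Start: joints at [1.323, 0.241, 0.005, 1.335, 0, 1.571], TCP at [0.123, 0.485, 0.405] pointing down, gripper open.
Joint ranges: [-2.72, 2.72], [-1.05, 1.87], [-1.09, 1.28], [-1.99, 2.15], [-1.42, 1.44], [-3.14, 3.14]. Speed limits (rad/s): [2.79, 2.79, 3.14, 3.14, 3.14, 3.14].

INTERFACE

Orientations are given as a unit quaternion [w, x, y, z].
In Python, from bench import readout, eyes, manip gives the robot as it stands.
- The arm moves only by the tool arm_command, never from a script. Its argument "motion" is a list of rows, each an object of numbers: "x", "y", "z": the shift along the tool's x, y, z in mm; "roll": the turn about the tool's z in degrees; "hand": the opening in per cent of the stroke, from 0 (shut) to 100 (fully open). A call has 1 to 8 rows; each row is the pose to reach, as a shift and turn from the pose commanded when the call began, along the tool's axes at that moment; what a row does not reach only later rows make up. A row lasts 1/10 s, in which the tool goes at most 50 mm and 8.59 degrees, less where a joint would pass 70% of its speed; a pose out of reach is approached as far as the arm can. A call with a gripper value outside its range is refused whole. The fingers move at their own pace and stop on an object; "grip_force" is the grip in N (left out, the last holds). Time passes only in rows, so rows that repeat a pose let the fingers close. It gives the time, the measured TCP pose, the force and the opening at its end, in the units of the state.
- readout.get_state(): the state, without advancing time (a new reading comes with each control period).
- eyes.camera(name): name is "scene" or "top" or "wrist"; returns the picture (400x640x3 uint8, blue, green, red); there is no depth.
- eyes.camera_model(name): a dict with "fx", "fy", "cx", "cy" (pixels), "R" (3x3) and "t" (3): a world point X has camera coordinates R X + t. Camera axes: x right, y down, z forward; pixel columns grow to the right and rows downward; lengths in m; the calibration is good to about 2 mm. A picture is of the moment at which its call begins: read the wrist's pose just before it. camera_model takes no time and is no camera call; for the wrist camera it gives the pose at the moment of the call.
- manip.sign_off(): hands the job in, once; it reports no verdict.
The state is a dict: "time": time; "joint_pos": joint angles; "joint_vel": joint speeds; "joint_torque": joint torques, N m; "tool_pos": TCP position; "eef_rot": TCP orientation; "ft_force": force on the tool from outside, world axes, zero at the start; "moment": the same for the moment, N m; "finger_gap": finger opening in m.
Only numpy, scipy, OpenCV 4.12 (cv2) and the standard library are available. Lean on these libraries where they do the work, as an engineer would, in place of code of your own. Each camera call takes 0.05 s, during which the arm holds its last target. There are 200 camera calls.

## Working session

There is one attempt and no reset: what is moved stays moved. The work goes in short steps, Python scripts to look and compute and a tool call to move; the robot and the scene stay as the last step left them, time stands still between calls to the robot, and variables do not carry over. Pictures are saved under pics/ and viewed, about 8 in all and at most 12, crops included, and the job is handed in when it is done.

Besides the shell and the picture viewer there is one more tool, called after "Request:" as name(argument=value, ...) on one line, values as JSON. arm_command: Moves the arm, as the interface text tells. Its arguments: {"type":"object","properties":{"motion":{"type":"array","items":{"type":"object","properties":{"x":{"type":"number"},"y":{"type":"number"},"z":{"type":"number"},"roll":{"type":"number"},"hand":{"type":"number"}}}},"grip_force":{"type":"number"}},"required":["motion"]}

```bash
mkdir -p pics; ls; python3 - <<'E'
from bench import readout, eyes, manip
import cv2,numpy as np
s=readout.get_state();print(s['time'],s['tool_pos'],s['eef_rot'],s['finger_gap'])
for n in ("scene","top"):
    cv2.imwrite(f'pics/{n}0.png',eyes.camera(n)); m=eyes.camera_model(n)
    print(n,m['fx'],m['fy'],m['cx'],m['cy'],np.round(m['R'],4).tolist(),np.round(m['t'],4).tolist())
print([x for x in dir(manip) if x[0]!='_'],[x for x in dir(readout) if x[0]!='_'])
E
```

```text
pics
0.0 [0.12256238 0.48446947 0.40382291] [-1.32621026e-04  1.23576843e-01  9.92334471e-01 -1.02144132e-03] 0.08539461542438719
scene 463.7266529864237 463.7266529864237 317.6816940344346 201.39778637905914 [[0.0915, 0.9958, 0.0022], [0.7045, -0.0632, -0.7069], [-0.7038, 0.0662, -0.7073]] [-0.109, -0.2637, 1.5397]
top 513.0045337379435 513.0045337379435 317.01428478461145 196.35782604265938 [[-0.0065, -1.0, 0.0072], [-0.9873, 0.0053, -0.1589], [0.1588, -0.0081, -0.9873]] [0.0582, 0.536, 1.3212]
['MotionError', 'finger_overhang', 'sign_off'] ['get_state']
```

View pics/top0.png

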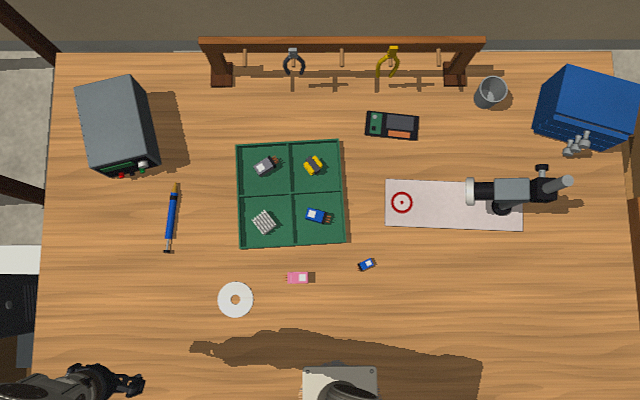

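View pics/scene0.png

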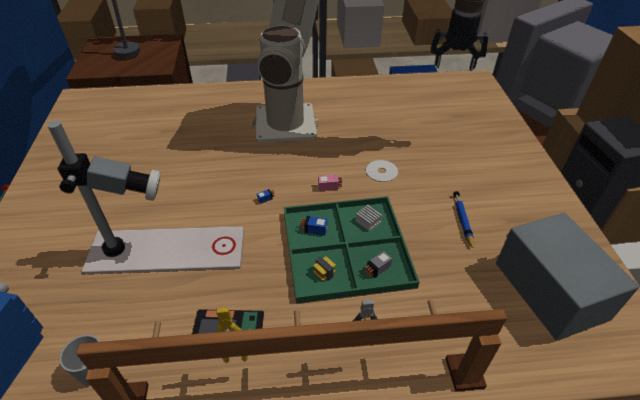

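The top view shows these candidates:
- A blue part in the tray at (318,215).
- A smaller blue part on the table at (367,264).
- A pink part at (300,278).
- A grey relay at (267,165).
- The blue pump at (172,215).

The larger blue one, at (318,215), fits the description. Its blades point right in the image. In the scene view it is at (314,226), the ring target is at (224,245) and the lens is at about (152,185). I'll check it in a close crop.

```bash
cat > h.py <<'E'
import numpy as np,cv2
from bench import readout, eyes, manip
def ray(m,px):
    R=np.array(m['R']);d=R.T@np.array([(px[0]-m['cx'])/m['fx'],(px[1]-m['cy'])/m['fy'],1.]);return -R.T@np.array(m['t']),d
def onz(m,px,z):
    c,d=ray(m,px);return c+d*(z-c[2])/d[2]
def proj(m,X):
    p=np.atleast_2d(X)@np.array(m['R']).T+np.array(m['t']);return np.c_[p[:,0]/p[:,2]*m['fx']+m['cx'],p[:,1]/p[:,2]*m['fy']+m['cy']]
def tri(obs):
    A=np.zeros((3,3));b=np.zeros(3)
    for m,px in obs:
        c,d=ray(m,px);d/=np.linalg.norm(d);P=np.eye(3)-np.outer(d,d);A+=P;b+=P@c
    return np.linalg.solve(A,b)
E
python3 - <<'E'
from h import *
t=cv2.imread('pics/top0.png');s=cv2.imread('pics/scene0.png')
def c(im,x,y,w,h): return cv2.resize(im[y:y+h,x:x+w],(400,300),interpolation=cv2.INTER_CUBIC)
o=np.vstack([np.hstack([c(t,290,194,56,42),c(t,450,150,100,75)]),np.hstack([c(s,286,204,56,42),c(s,80,140,100,75)])])
cv2.imwrite('pics/crop1.png',o)
for n,im in(('top',t),('scene',s)):
    m=eyes.camera_model(n)
    hsv=cv2.cvtColor(im,cv2.COLOR_BGR2HSV)
    red=((hsv[...,0]<8)|(hsv[...,0]>172))&(hsv[...,1]>140)&(hsv[...,2]>90)
    k,l,st,ce=cv2.connectedComponentsWithStats(red.astype(np.uint8))
    for i in range(1,k):
        if st[i,4]>60: print(n,'red',st[i],ce[i],onz(m,ce[i],.012))
    bl=cv2.inRange(hsv,(100,140,60),(125,255,255))
    k,l,st,ce=cv2.connectedComponentsWithStats(bl)
    for i in range(1,k):
        if 40<st[i,4]<900: print(n,'blue',st[i],ce[i],onz(m,ce[i],.03))
E
```

```text
top red [391 192  22  21 134] [401.2238806  202.30597015] [ 0.52370079 -0.17399199  0.012     ]
top blue [165 199  12  40 258] [170.48449612 218.92635659] [0.47970497 0.44490915 0.03      ]
top blue [305 207  20  16 163] [315.18404908 215.34969325] [0.48711519 0.06008148 0.03      ]
top blue [359 258  14  12  68] [365.04411765 264.17647059] [ 0.35711631 -0.0702467   0.03      ]
scene red [212 237  24  18  92] [223.40217391 245.64130435] [ 0.52644195 -0.17360045  0.012     ]
scene blue [391  65  45   8 265] [412.7509434   68.73584906] [-0.25404473  0.4888133   0.03      ]
scene blue [258 190  12  13  84] [264.58333333 196.38095238] [ 0.37911177 -0.06886686  0.03      ]
scene blue [457 201  13  29 180] [462.88333333 215.4       ] [0.49538682 0.44088275 0.03      ]
scene blue [308 216  20  13 120] [315.65833333 221.875     ] [0.4838806  0.05973068 0.03      ]
```

View pics/crop1.png

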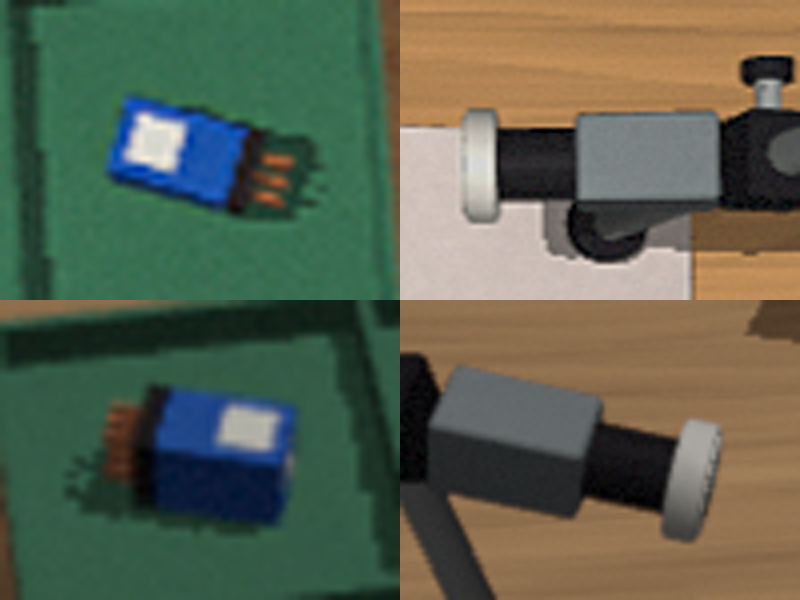

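The crop shows the relay with its white label up. The blades point right in the top view, towards the tray's outer wall and roughly at the stand, and it is clearly larger than the blue part on the table. I'll move the wrist over it and turn.

Request:
arm_command(motion=[{"x": -36, "y": -26, "roll": 8.5, "hand": 60}, {"x": -75, "y": -54, "roll": 17, "hand": 60}, {"x": -115, "y": -82, "roll": 25.5, "hand": 60}, {"x": -155, "y": -110, "roll": 34, "hand": 60}, {"x": -195, "y": -139, "roll": 42, "hand": 60}, {"x": -235, "y": -168, "roll": 50, "hand": 60}, {"x": -275, "y": -197, "roll": 58, "hand": 60}, {"x": -315, "y": -226, "roll": 66, "hand": 60}])

```text
$.motion[0]: bad value
```

Request:
arm_command(motion=[{"x": -36, "y": -26, "z": 0, "roll": 8.5, "hand": 60}, {"x": -75, "y": -54, "z": 0, "roll": 17, "hand": 60}, {"x": -115, "y": -82, "z": 0, "roll": 25.5, "hand": 60}, {"x": -155, "y": -110, "z": 0, "roll": 34, "hand": 60}, {"x": -195, "y": -139, "z": 0, "roll": 42, "hand": 60}, {"x": -235, "y": -168, "z": 0, "roll": 50, "hand": 60}, {"x": -275, "y": -197, "z": 0, "roll": 58, "hand": 60}, {"x": -315, "y": -226, "z": 0, "roll": 66, "hand": 60}], grip_force=30)

```text
time: 0.9
tool_pos: [0.3733, 0.1865, 0.4046]
eef_rot: [-0.0, 0.646, 0.763, -0.0]
ft_force: [0.6, 0.8, -0.8]
finger_gap: 0.0509
```

Request:
arm_command(motion=[{"x": -35, "y": 21, "z": 0, "roll": 7, "hand": 60}, {"x": -71, "y": 42, "z": 0, "roll": 14, "hand": 60}, {"x": -107, "y": 63, "z": 0, "roll": 21, "hand": 60}, {"x": -142, "y": 85, "z": 0, "roll": 28, "hand": 60}, {"x": -142, "y": 85, "z": 0, "roll": 28, "hand": 60}])

```text
time: 1.4
tool_pos: [0.4829, 0.0597, 0.4039]
eef_rot: [0.001, 0.812, 0.583, -0.0]
ft_force: [-0.5, 0.3, 0.6]
finger_gap: 0.0508
```

```bash
python3 - <<'E'
from h import *
s=readout.get_state();print(s['time'],s['tool_pos'],s['eef_rot'],s['joint_pos'],s['ft_force'])
m=eyes.camera_model('wrist');im=eyes.camera('wrist');cv2.imwrite('pics/w1.png',im)
import pickle;pickle.dump(m,open('w1.pkl','wb'))
R=np.array(m['R']);print('cam',-R.T@m['t'],R[2],m['fx'])
E
```

```text
1.4 [0.48292164 0.05969203 0.40388569] [ 6.32580143e-04  8.12207721e-01  5.83367966e-01 -1.84161186e-04] [ 1.23326336e-01  2.14315074e-01 -3.10869037e-02  1.32511162e+00
 -1.28699516e-03  2.01918005e+00] [-0.52256561  0.3136715   0.62822754]
cam [0.50829054 0.1347754  0.37296881] [-0.09918907 -0.29690498 -0.94974152] 282.20809233949797
```

View pics/w1.png

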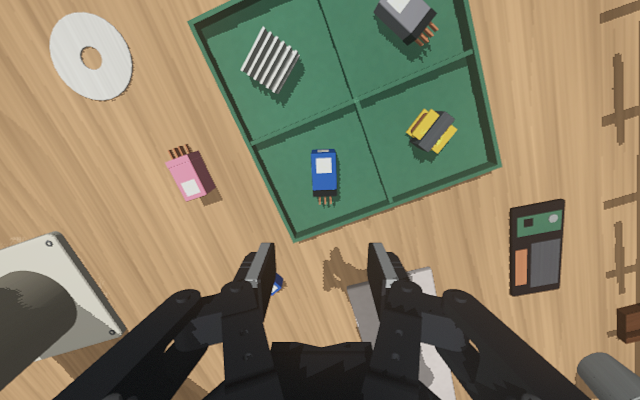

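The wrist view shows the tray. The blue relay is at (324,172) with its blades down at (325,200), already nearly in line with the jaws. The small blue part is partly hidden near (277,287). Next I'll fit silhouettes of the relay, tray, plate and lens in all views.

```bash
cat > fit.py <<'E'
from h import *
from scipy.optimize import minimize
S=8
def sil(m,X,sh,convex=True):
    p=cv2.convexHull(np.round((proj(m,X)+.5)*S*16).astype(np.int32).reshape(-1,1,2))
    im=np.zeros((sh[0]*S,sh[1]*S),np.uint8);cv2.fillConvexPoly(im,p,255,shift=4)
    return cv2.resize(im,(sh[1],sh[0]),interpolation=cv2.INTER_AREA)/255.
def box(x0,x1,y0,y1,z0,z1): return np.array([[x,y,z] for x in(x0,x1) for y in(y0,y1) for z in(z0,z1)])
def hull(mask):
    pts=cv2.findNonZero(mask.astype(np.uint8));o=np.zeros(mask.shape,np.uint8);cv2.fillConvexPoly(o,cv2.convexHull(pts),1);return o
def fit(views,pts,p0,step):
    """views: list of (model, mask, weight image, roi x0,y0,x1,y1)"""
    def cost(p):
        X=pts(p);c=0
        for m,mask,w,(a,b,e,f) in views:
            mm=dict(m,cx=m['cx']-a,cy=m['cy']-b)
            q=sil(mm,X,(f-b,e-a)); M=mask[b:f,a:e];W=w[b:f,a:e]
            c+=(np.abs(q-M)*W).sum()/(M*W).sum()
        return c/len(views)
    p0=np.array(p0,float);sx=np.vstack([p0]+[p0+np.eye(len(p0))[i]*step[i] for i in range(len(p0))])
    r=minimize(cost,p0,method='Nelder-Mead',options=dict(initial_simplex=sx,xatol=1e-5,fatol=1e-5,maxiter=400))
    return r.x,r.fun
def pl(X,x,y,a): c,s=np.cos(a),np.sin(a);return X@np.array([[c,s,0],[-s,c,0],[0,0,1]])+[x,y,0]
E
cat > m1.py <<'E'
from fit import *
import pickle
ims={n:cv2.imread(f'pics/{f}.png') for n,f in(('top','top0'),('scene','scene0'),('wrist','w1'))}
M={'top':eyes.camera_model('top'),'scene':eyes.camera_model('scene'),'wrist':pickle.load(open('w1.pkl','rb'))}
hsv={n:cv2.cvtColor(i,cv2.COLOR_BGR2HSV) for n,i in ims.items()}
one=np.ones((400,640))
def roi(mask,r,pad=12):
    a,b,e,f=r;o=np.zeros_like(mask);o[b:f,a:e]=mask[b:f,a:e];return o,(a,b,e,f)
# relay
vs={}
for n,r in(('top',(298,198,330,232)),('scene',(296,206,336,244)),('wrist',(305,143,345,197))):
    mk,R=roi((cv2.inRange(hsv[n],(100,120,30),(128,255,255))>0).astype(np.uint8),r)
    vs[n]=(M[n],hull(mk),one,R)
f=lambda p:pl(box(-.023,.023,-.015,.015,.005,.039),*p)
for k in(['top','scene','wrist'],['wrist'],['top','scene']): print('relay',k,fit([vs[i] for i in k],f,[.485,.06,-1.88],[.01,.01,.15]))
# tray
vs={}
for n,r in(('top',(220,125,365,260)),('scene',(270,185,430,310))):
    mk,R=roi((cv2.inRange(hsv[n],(65,70,20),(90,255,255))>0).astype(np.uint8),r); vs[n]=(M[n],hull(mk),one,R)
for k in(['top','scene'],['top'],['scene']): print('tray',k,fit([vs[i] for i in k],lambda p:pl(box(-.1425,.1425,-.1425,.1425,0,.026),*p),[.53,.12,0.05],[.02,.02,.1]))
# plate
vs={}
for n,r,ig in(('top',(370,165,540,245),(458,165,600,214)),('scene',(70,215,260,285),(70,215,135,258))):
    h=hsv[n];mk,R=roi(((h[...,1]<45)&(h[...,2]>120)).astype(np.uint8),r)
    mk=cv2.morphologyEx(mk,cv2.MORPH_CLOSE,np.ones((5,5)));w=one.copy();w[ig[1]:ig[3],ig[0]:ig[2]]=0
    vs[n]=(M[n],mk,w,R)
    cv2.imwrite(f'pics/mk_{n}.png',mk*255)
for k in(['top','scene'],['top'],['scene']): print('plate',k,fit([vs[i] for i in k],lambda p:pl(box(-.045,.33,-.065,.065,0,.012),*p),[.525,-.174,-1.6],[.01,.01,.1]))
E
python3 m1.py
```

```text
relay ['top', 'scene', 'wrist'] (array([ 0.48773028,  0.06170039, -1.85830068]), np.float64(0.09279851016393185))
relay ['wrist'] (array([ 0.48696544,  0.06131512, -1.85651525]), np.float64(0.04027465948211345))
relay ['top', 'scene'] (array([ 0.48906086,  0.06191015, -1.84982763]), np.float64(0.08518502499038831))
tray ['top', 'scene'] (array([0.55100876, 0.12895414, 0.05673881]), np.float64(0.015873654348592364))
tray ['top'] (array([0.55146012, 0.12900418, 0.05586303]), np.float64(0.0107004870603075))
tray ['scene'] (array([0.54967616, 0.12867969, 0.05788741]), np.float64(0.018402921536779304))
plate ['top', 'scene'] (array([ 0.52424714, -0.17483974, -1.61469152]), np.float64(0.09278848473696048))
plate ['top'] (array([ 0.52415981, -0.17500855, -1.61151586]), np.float64(0.02964000881251377))
plate ['scene'] (array([ 0.51753226, -0.1745242 , -1.62064265]), np.float64(0.11861456991555747))
```

The fits agree: relay at (0.487, 0.0615) with yaw −1.857, tray at (0.551, 0.129) with yaw 0.057, and stand at (0.524, −0.1745) with yaw −1.612. Next I'll get the focus height from the ring light and work out the grasp move.

```bash
cat > lens.py <<'E'
from m1 import *
def cyl(p):
    h,t,dy=p; yaw=-1.612; c,s=np.cos(.35),np.sin(.35)
    X=np.array([c*np.cos(yaw),c*np.sin(yaw),s]);Y=np.array([-np.sin(yaw),np.cos(yaw),0]);Z=np.cross(X,Y)
    L=np.array([.524,-.1745,h])+.12*X+dy*Y
    a=np.linspace(0,2*np.pi,40,endpoint=False)[:,None]; d=.033*(np.cos(a)*Y+np.sin(a)*Z)
    return np.vstack([L+d,L+d+t*X])
h=hsv['scene'];mk,R=roi(((h[...,1]<50)&(h[...,2]>110)).astype(np.uint8),(142,162,168,208))
k,l,st,ce=cv2.connectedComponentsWithStats(mk);print(st);mk=(l==1+np.argmax(st[1:,4]));vsc=(M['scene'],hull(mk),one,R)
h=hsv['top'];mk,R2=roi(((h[...,1]<50)&(h[...,2]>110)).astype(np.uint8),(460,172,482,212));print(h[191,466:480:1].tolist(),h[191,455:463].tolist())
for dyf in(0,1):
    if dyf: print(fit([vsc],cyl,[.2,.015,0],[.03,.005,.01]))
    else: r=fit([vsc],lambda p:cyl([p[0],p[1],0]),[.2,.015],[.03,.005]);print(r)
for hh in(.17,.19,.2,.21,.23): 
    q=proj(M['top'],cyl([hh,r[0][1],0]));print(hh,q.min(0),q.max(0))
E
python3 lens.py | grep -v -e relay -e tray -e plate
```

```text
[[     0      0    640    400 255810]
 [   147    170     14     22    190]]
[[23, 5, 186], [110, 3, 220], [120, 1, 215], [105, 2, 217], [120, 1, 214], [120, 1, 218], [30, 7, 226], [26, 12, 176], [170, 26, 29], [150, 17, 45], [143, 20, 50], [120, 10, 50], [130, 15, 51], [110, 16, 48]] [[12, 28, 209], [10, 26, 208], [10, 26, 212], [10, 26, 207], [9, 26, 209], [10, 27, 207], [10, 28, 206], [10, 26, 208]]
(array([0.18392478, 0.01511103]), np.float64(0.5364064856711915))
(array([ 0.18523073,  0.01520554, -0.01280665]), np.float64(0.5203242835595776))
0.17 [463.09555817 176.96177728] [471.68473182 205.44478589]
0.19 [465.67133341 175.2457688 ] [474.29009126 204.21272492]
0.2 [466.99272554 174.36591794] [475.62542827 203.58106685]
0.21 [468.33723556 173.47100396] [476.98310135 202.93863499]
0.23 [471.09807919 171.63441244] [479.76773551 201.62032819]
```

```bash
python3 - <<'E'
from h import *
s=readout.get_state();q=s['eef_rot'];from scipy.spatial.transform import Rotation as Ro
R=Ro.from_quat([q[1],q[2],q[3],q[0]]).as_matrix();print(R.round(4),s['tool_pos'])
yaw=-1.857; ry=np.array([-np.sin(yaw),np.cos(yaw),0])
print('roll deg',np.degrees(np.arcsin(np.cross(R[:,1],ry*np.sign(R[:,1]@ry))@R[:,2])))
tgt=np.array([.4871,.0615,s['tool_pos'][2]]);print('shift',R.T@(tgt-s['tool_pos'])*1e3)
E
```

```text
[[ 3.159e-01  9.488e-01 -1.400e-03]
 [ 9.488e-01 -3.159e-01 -2.000e-04]
 [-6.000e-04 -1.300e-03 -1.000e+00]] [0.48154927 0.06109893 0.40381376]
roll deg -2.016963980312638
shift [ 2.1340174   5.13978221 -0.00796091]
```

```bash
cat >> lens.py <<'E'
print('----')
V={}
for n,(a,b,e,f),sm in(('scene',(140,162,168,208),70),('top',(458,170,482,212),19)):
    h=hsv[n];mk,R=roi(((h[...,1]<sm)&(h[...,2]>85)).astype(np.uint8),(a,b,e,f))
    k,l,st,ce=cv2.connectedComponentsWithStats(mk,connectivity=4);j=1+np.argmax(st[1:,4]);print(n,st[j]);V[n]=(M[n],hull(l==j),one,R)
for k in(['top','scene'],['top'],['scene']): print(k,fit([V[i] for i in k],cyl,[.19,.015,0],[.02,.005,.01]))
E
python3 lens.py | sed -n '/----/,$p'
```

```text
----
scene [147 170  14  25 245]
top [464 178  11  27 184]
['top', 'scene'] (array([ 0.18027751,  0.01727509, -0.00246197]), np.float64(0.26406857376028176))
['top'] (array([ 0.18025236,  0.01784219, -0.00285118]), np.float64(0.1816520985904402))
['scene'] (array([ 0.1785329 ,  0.01825854, -0.01467003]), np.float64(0.3212269756387403))
```

Request:
arm_command(motion=[{"x": 2, "y": 5, "z": 50, "roll": -2, "hand": 65}, {"x": 2, "y": 5, "z": 100, "roll": -2, "hand": 65}, {"x": 2, "y": 5, "z": 135, "roll": -2, "hand": 65}, {"x": 2, "y": 5, "z": 150, "roll": -2, "hand": 65}, {"x": 2, "y": 5, "z": 150, "roll": -2, "hand": 65}, {"x": 2, "y": 5, "z": 150, "roll": -2, "hand": 65}])

```text
time: 2.05
tool_pos: [0.4856, 0.064, 0.255]
eef_rot: [-0.0, 0.799, 0.601, -0.0]
ft_force: [0.1, -0.7, -0.1]
finger_gap: 0.0555
```

```bash
cat > m2.py <<'E'
from fit import *
from scipy.spatial.transform import Rotation as Ro
s=readout.get_state();m=eyes.camera_model('wrist');im=eyes.camera('wrist');cv2.imwrite('pics/w2.png',im)
hs=cv2.cvtColor(im,cv2.COLOR_BGR2HSV);mk=cv2.inRange(hs,(100,120,30),(128,255,255))
k,l,st,ce=cv2.connectedComponentsWithStats(mk);j=1+np.argmax(st[1:,4]);print(st[j]);x,y,w,h,_=st[j]
r=(max(x-15,0),max(y-15,0),min(x+w+15,640),min(y+h+15,400))
p,e=fit([(m,hull(l==j),np.ones(mk.shape),r)],lambda p:pl(box(-.023,.023,-.015,.015,.005,.039),*p),[.487,.0615,-1.857],[.006,.006,.06]);print(p,e)
S=np.array([readout.get_state()['tool_pos'] for _ in range(5)]);print(S.round(4))
q=s['eef_rot'];R=Ro.from_quat([q[1],q[2],q[3],q[0]]).as_matrix()
ry=np.array([-np.sin(p[2]),np.cos(p[2]),0]);print('roll',np.degrees(np.arcsin(np.cross(R[:,1],ry*np.sign(R[:,1]@ry))@R[:,2])),'shift',R.T@(np.array([p[0],p[1],.182])-S[0])*1e3)
E
python3 m2.py
```

```text
[ 303  183   43   71 2122]
[ 0.48694436  0.06139723 -1.84864483] 0.03020660613238584
[[0.4861 0.0639 0.2558]
 [0.4861 0.0639 0.2558]
 [0.4861 0.0639 0.2558]
 [0.4861 0.0639 0.2558]
 [0.4861 0.0639 0.2558]]
roll -0.1812539198841779 shift [-2.21930216  1.50940563 73.83811331]
```

Request:
arm_command(motion=[{"x": -2, "y": 1.5, "z": 30, "roll": 0, "hand": 65}, {"x": -2, "y": 1.5, "z": 55, "roll": 0, "hand": 65}, {"x": -2, "y": 1.5, "z": 73, "roll": 0, "hand": 65}, {"x": -2, "y": 1.5, "z": 73, "roll": 0, "hand": 65}, {"x": -2, "y": 1.5, "z": 73, "roll": 0, "hand": 0}, {"x": -2, "y": 1.5, "z": 73, "roll": 0, "hand": 0}, {"x": -2, "y": 1.5, "z": 73, "roll": 0, "hand": 0}, {"x": -2, "y": 1.5, "z": 73, "roll": 0, "hand": 0}], grip_force=30)

```text
time: 2.9
tool_pos: [0.4878, 0.0611, 0.1836]
eef_rot: [0.001, 0.8, 0.6, 0.002]
ft_force: [-1.0, -0.6, 6.4]
finger_gap: 0.03
```

Request:
arm_command(motion=[{"x": 0, "y": 0, "z": -25, "roll": 0, "hand": 0}, {"x": 0, "y": 0, "z": -55, "roll": 0, "hand": 0}, {"x": -15, "y": 5, "z": -55, "roll": -6.5, "hand": 0}, {"x": -30, "y": 10, "z": -55, "roll": -13, "hand": 0}, {"x": -45, "y": 15.7, "z": -55, "roll": -19.2, "hand": 0}, {"x": -45, "y": 15.7, "z": -55, "roll": -19.2, "hand": 0}, {"x": -45, "y": 15.7, "z": -55, "roll": -19.2, "hand": 0}])

```text
time: 3.6
tool_pos: [0.4893, 0.0132, 0.237]
eef_rot: [0.0, 0.689, 0.725, 0.0]
ft_force: [-0.7, 0.4, -1.2]
finger_gap: 0.0296
```

```bash
cat > pose.py <<'E'
# fit full held-relay pose: 2 hull silhouettes (housing blue) in scene/top/wrist, params: x y z yaw tilt
from fit import *
import sys
from scipy.spatial.transform import Rotation as Ro
tag=sys.argv[1]; views=sys.argv[2].split(','); tilt0=float(sys.argv[3])
s=readout.get_state();q=s['eef_rot'];R=Ro.from_quat([q[1],q[2],q[3],q[0]]).as_matrix();g=np.array(s['tool_pos'])+.155*R[:,2]
print('t',s['time'],'tcp',s['tool_pos'].round(4),'gap',s['finger_gap'],'F',s['ft_force'].round(1),'toolx',R[:,0].round(4))
yaw0=np.arctan2(-R[1,0],-R[0,0])
def X(p):
    r=Ro.from_euler('ZY',[p[3],-p[4]]).as_matrix();return box(-.023,.023,-.015,.015,-.017,.017)@r.T+p[:3]
V=[];c0=g-[0,0,.005]
for n in views:
    m=eyes.camera_model(n);im=eyes.camera(n);cv2.imwrite(f'pics/{tag}_{n}.png',im)
    hs=cv2.cvtColor(im,cv2.COLOR_BGR2HSV);mk=cv2.inRange(hs,(100,110,25),(128,255,255))
    u=proj(m,c0)[0].astype(int);w=int(40*m['fx']/1000/np.linalg.norm(np.array(m['R'])@c0+m['t']))+6
    a,b=max(u[0]-w,0),max(u[1]-w,0);o=np.zeros_like(mk);o[b:u[1]+w,a:u[0]+w]=mk[b:u[1]+w,a:u[0]+w]
    if o.max()==0: print(n,'none');continue
    k,l,st,ce=cv2.connectedComponentsWithStats(o);print(n,u,[t.tolist() for t in st[1:] if t[4]>15])
    V.append((n,m,o,im,u,w))
import pickle;pickle.dump((V,c0,yaw0,g),open(f'{tag}.pkl','wb'))
def crop(v):
    n,m,o,im,u,w=v;w=w+8;a,b=max(u[0]-w,0),max(u[1]-w,0);im=im.copy()
    return cv2.resize(im[b:b+2*w,a:a+2*w],(400,400),interpolation=cv2.INTER_CUBIC)
cv2.imwrite(f'pics/{tag}_c.png',np.hstack([crop(v) for v in V[:2]]))
E
python3 pose.py a scene,wrist,top 0
```

```text
t 3.6 tcp [0.4893 0.0132 0.237 ] gap 0.029568609884733196 F [-0.7  0.4 -1.2] toolx [-4.990e-02  9.988e-01  4.000e-04]
scene [297 211] [[288, 205, 7, 18, 94], [303, 204, 5, 18, 62]]
wrist [321 266] [[289, 213, 65, 109, 4927]]
top none
```

View pics/a_c.png

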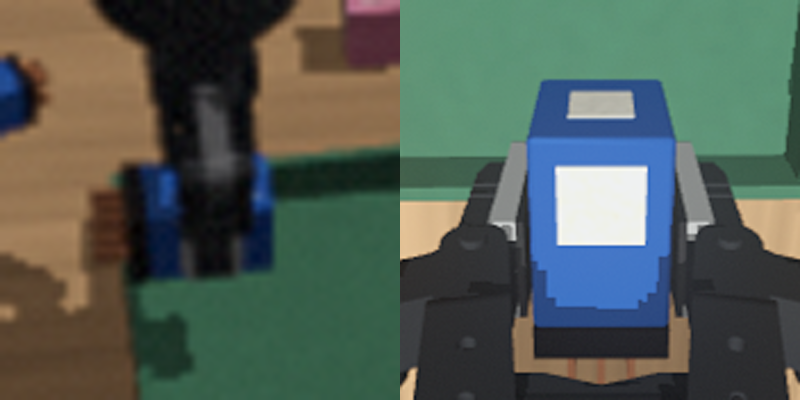

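The relay is held level. The wrist view shows its top label at about (600,205) in the crop and the tail face above it. The commands can't tilt the tool, so I'll pivot the relay in the grip by pressing the flange underside on the tray's fixed outer wall.

Request:
arm_command(motion=[{"x": 0, "y": 0, "z": 20, "roll": 0, "hand": 0}, {"x": 0, "y": 0, "z": 29, "roll": 0, "hand": 0}, {"x": 0, "y": 0, "z": 32, "roll": 0, "hand": 0}, {"x": 0, "y": 0, "z": 34, "roll": 0, "hand": 0}, {"x": 0, "y": 0, "z": 36, "roll": 0, "hand": 0}, {"x": 0, "y": 0, "z": 36, "roll": 0, "hand": 0}], grip_force=20)

```text
time: 4.35
tool_pos: [0.4883, 0.0145, 0.2022]
eef_rot: [-0.002, 0.688, 0.726, 0.0]
ft_force: [-6.9, 4.6, 12.7]
finger_gap: 0.0295
```

```bash
cat > wf.py <<'E'
# held-relay pose in tool frame from wrist picture(s): fit housing hull + face edge not needed
from fit import *
import sys
from scipy.spatial.transform import Rotation as Ro
tag=sys.argv[1]
s=readout.get_state();m=eyes.camera_model('wrist');im=eyes.camera('wrist');cv2.imwrite(f'pics/{tag}.png',im)
q=s['eef_rot'];R=Ro.from_quat([q[1],q[2],q[3],q[0]]).as_matrix();T=np.array(s['tool_pos'])
print('t',s['time'],'tcp',T.round(4),'gap',round(s['finger_gap'],4),'F',s['ft_force'].round(1))
hs=cv2.cvtColor(im,cv2.COLOR_BGR2HSV);mk=cv2.inRange(hs,(100,110,25),(128,255,255));mk[:,:270]=0;mk[:,375:]=0
k,l,st,ce=cv2.connectedComponentsWithStats(mk);j=1+np.argmax(st[1:,4]);x,y,w,h,_=st[j];print(st[j])
B=np.array([[-1,0,0],[0,1,0],[0,0,-1.]])  # relay axes in tool axes: x=-tool x, y=tool y, z=-tool z
def X(p): # offset along relay x,z at grasp (m), tilt, roll-yaw
    r=R@B@Ro.from_euler('ZY',[p[3],-p[2]]).as_matrix()
    return box(-.023,.023,-.015,.015,-.017,.017)@r.T+T+R@[-p[0],p[4],.155-p[1]]
o=hull(l==j).astype(float);W=np.ones(mk.shape);r=(x-15,y-15,x+w+15,min(y+h+15,400))
best=min((fit([(m,o,W,r)],X,[0,-.005,t0,0,0],[.004,.004,.1,.03,.002]) for t0 in(0,.2,.4)),key=lambda z:z[1])
p,e=best;print('dx %.1f dz %.1f mm tilt %.1f yaw %.1f deg dy %.1f err %.3f'%(p[0]*1e3,p[1]*1e3,np.degrees(p[2]),np.degrees(p[3]),p[4]*1e3,e))
c=X(p).mean(0);r=R@B@Ro.from_euler('ZY',[p[3],-p[2]]).as_matrix();tips=c+.043*r[:,0]
print('centre',c.round(4),'tips',tips.round(4),'xaxis',r[:,0].round(3))
v=im.copy();
P=proj(m,X(p))
for a in range(8):
    for b in range(a):
        if bin(a^b).count('1')==1: cv2.line(v,*[tuple(int(z*16) for z in P[i]) for i in(a,b)],(0,255,255),1,cv2.LINE_AA,4)
cv2.imwrite(f'pics/{tag}_o.png',cv2.resize(v[180:380,220:420],(500,500),interpolation=cv2.INTER_CUBIC))
E
python3 wf.py b
```

```text
t 4.35 tcp [0.4883 0.0145 0.2022] gap 0.0295 F [-6.9  4.6 12.7]
[ 289  215   66  109 4964]
dx 1.2 dz -7.7 mm tilt 6.0 yaw -0.1 deg dy -0.3 err 0.016
centre [0.4877 0.0138 0.0395] tips [ 0.4899 -0.029   0.0439] xaxis [ 0.052 -0.994  0.101]
```

View pics/b_o.png

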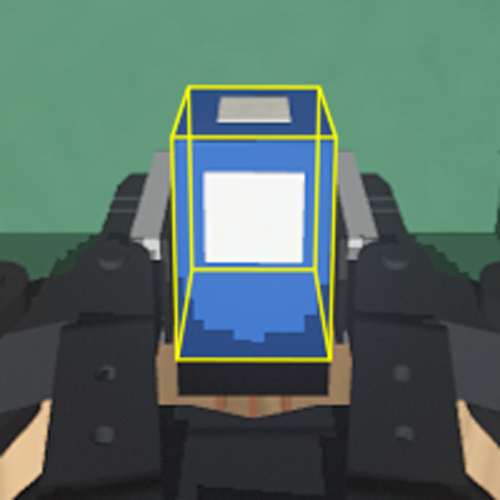

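The overlay fits the housing well (top label at (253,217), tail label at (253,108) in the crop). Tilt is now 6° and pivoting at low force, so I'll press further.

Request:
arm_command(motion=[{"x": 0, "y": 0, "z": 2, "roll": 0, "hand": 0}, {"x": 0, "y": 0, "z": 4, "roll": 0, "hand": 0}, {"x": 0, "y": 0, "z": 6, "roll": 0, "hand": 0}, {"x": 0, "y": 0, "z": 6, "roll": 0, "hand": 0}])

```text
time: 4.8
tool_pos: [0.4882, 0.0155, 0.1967]
eef_rot: [-0.003, 0.688, 0.726, 0.002]
ft_force: [-7.9, 9.7, 17.1]
finger_gap: 0.0299
```

```bash
python3 wf.py c
```

```text
t 4.8 tcp [0.4882 0.0155 0.1967] gap 0.0299 F [-7.9  9.7 17.1]
[ 289  218   65  108 4981]
dx 1.3 dz -6.3 mm tilt 11.6 yaw -0.1 deg dy -0.5 err 0.011
centre [0.4876 0.0152 0.0355] tips [ 0.4898 -0.0269  0.0438] xaxis [ 0.052 -0.979  0.195]
```

Request:
arm_command(motion=[{"x": 0, "y": 0, "z": 2, "roll": 0, "hand": 0}, {"x": 0, "y": 0, "z": 4, "roll": 0, "hand": 0}, {"x": 0, "y": 0, "z": 6, "roll": 0, "hand": 0}, {"x": 0, "y": 0, "z": 6, "roll": 0, "hand": 0}])

```text
time: 5.25
tool_pos: [0.4882, 0.0161, 0.1908]
eef_rot: [-0.003, 0.687, 0.726, 0.002]
ft_force: [-9.0, 11.2, 19.8]
finger_gap: 0.0299
```

```bash
python3 wf.py d
```

```text
t 5.25 tcp [0.4882 0.0161 0.1908] gap 0.0299 F [-9.  11.2 19.8]
[ 289  221   65  105 4976]
dx 0.8 dz -4.9 mm tilt 18.5 yaw 0.0 deg dy -0.3 err 0.004
centre [0.4876 0.0165 0.031 ] tips [ 0.4898 -0.0243  0.0443] xaxis [ 0.053 -0.949  0.31 ]
```

Request:
arm_command(motion=[{"x": 0, "y": 0, "z": 1.8, "roll": 0, "hand": 0}, {"x": 0, "y": 0, "z": 1.8, "roll": 0, "hand": 0}, {"x": 0, "y": 0, "z": 0, "roll": 0, "hand": 0}, {"x": 0, "y": 0, "z": -25, "roll": 0, "hand": 0}, {"x": 0, "y": 0, "z": -60, "roll": 0, "hand": 0}, {"x": 0, "y": 0, "z": -60, "roll": 0, "hand": 0}, {"x": 0, "y": 0, "z": -60, "roll": 0, "hand": 0}])

```text
time: 6.0
tool_pos: [0.4897, 0.0136, 0.2496]
eef_rot: [0.001, 0.688, 0.725, 0.001]
ft_force: [0.9, -0.7, -1.4]
finger_gap: 0.0293
```

```bash
python3 wf.py e
```

```text
t 6.0 tcp [0.4897 0.0136 0.2496] gap 0.0293 F [ 0.9 -0.7 -1.4]
[ 289  222   65  104 4921]
dx 0.9 dz -4.8 mm tilt 20.1 yaw -0.1 deg dy -0.3 err 0.007
centre [0.4898 0.0126 0.0898] tips [ 0.4918 -0.0277  0.1046] xaxis [ 0.046 -0.938  0.344]
```

```bash
cat > l2.py <<'E'
from h import *
from scipy.optimize import least_squares
M={n:eyes.camera_model(n) for n in('top','scene')}
def cyl(h,t,dx,dy,r=.033,yaw=-1.612):
    c,s=np.cos(.35),np.sin(.35)
    X=np.array([c*np.cos(yaw),c*np.sin(yaw),s]);Y=np.array([-np.sin(yaw),np.cos(yaw),0]);Z=np.cross(X,Y)
    L=np.array([.524,-.1745,h])+.12*X+dy*Y+dx*np.array([np.cos(yaw),np.sin(yaw),0])
    a=np.linspace(0,2*np.pi,72,endpoint=False)[:,None]; d=r*(np.cos(a)*Y+np.sin(a)*Z)
    return np.vstack([L+d,L+d+t*X])
obs={'scene':[145.4,169.6,159.6,199.9],'top':[464.9,176.6,474.1,205.4]}
def res(p,ns):
    o=[]
    for n in ns:
        q=proj(M[n],cyl(*p));o+=list(np.r_[q.min(0),q.max(0)]-obs[n])
    return np.r_[o,p[2]/.003,p[3]/.003]
if __name__=='__main__':
    for ns in(['top'],['scene'],['top','scene']):
        r=least_squares(res,[.19,.015,0,0],args=(ns,));print(ns,r.x.round(4),r.fun.round(2))
    s=cv2.imread('pics/scene0.png');t=cv2.imread('pics/top0.png');out=[]
    for n,im,(x,y) in(('top',t,(450,165)),('scene',s,(130,160))):
        v=cv2.resize(im[y:y+50,x:x+50],(400,400),interpolation=cv2.INTER_CUBIC)
        q=(proj(M[n],cyl(*r.x))-[x,y]+.5)*8-.5
        for k in(0,72): cv2.polylines(v,[np.round(q[k:k+72]).astype(int)],True,(0,0,255),1)
        out.append(v)
    cv2.imwrite('pics/lensfit.png',np.hstack(out))
E
python3 l2.py
```

```text
['top'] [ 0.1807  0.0168  0.0006 -0.0011] [-0.15 -0.12 -0.   -0.15  0.21 -0.35]
['scene'] [0.1779 0.0148 0.0012 0.0003] [ 0.13 -0.6   0.14  0.55  0.39  0.09]
['top', 'scene'] [ 0.1771  0.0157  0.0016 -0.0006] [-0.17  0.   -0.54 -0.13 -0.34 -0.66  0.08  0.55  0.55 -0.19]
```

View pics/lensfit.png

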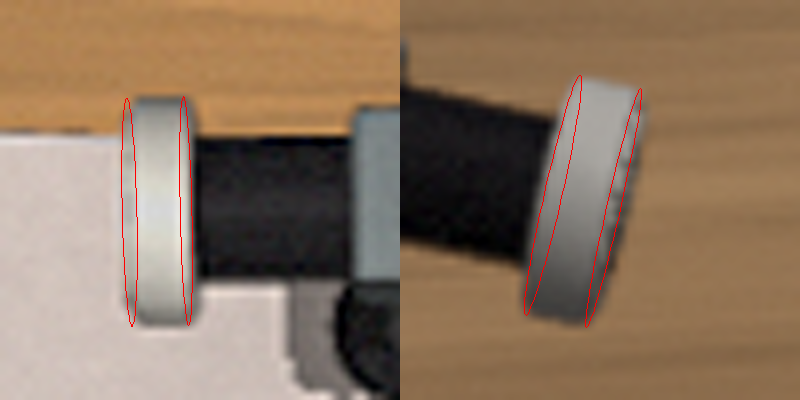

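The ring-light overlay matches within about 0.6 px in both views, giving a focus height of about 0.18 m. I'll firm up the grip, then rise and carry the relay to the focus.

Request:
arm_command(motion=[{"x": 0, "y": 0, "z": -20, "roll": 0, "hand": 0}, {"x": 0, "y": 0, "z": -50, "roll": 0, "hand": 0}, {"x": -15, "y": 5, "z": -75.4, "roll": 2, "hand": 0}, {"x": -50, "y": 11, "z": -75.4, "roll": 4, "hand": 0}, {"x": -90, "y": 18, "z": -75.4, "roll": 5.2, "hand": 0}, {"x": -120, "y": 24, "z": -75.4, "roll": 5.2, "hand": 0}, {"x": -140, "y": 28.6, "z": -75.4, "roll": 5.2, "hand": 0}, {"x": -148.5, "y": 28.6, "z": -75.4, "roll": 5.2, "hand": 0}], grip_force=45)

```text
time: 6.85
tool_pos: [0.5256, -0.1352, 0.3222]
eef_rot: [-0.001, 0.721, 0.693, -0.001]
ft_force: [0.2, 1.0, -1.1]
finger_gap: 0.0293
```

Request:
arm_command(motion=[{"x": 0, "y": 0, "z": 0, "roll": 0, "hand": 0}, {"x": 0, "y": 0, "z": 0, "roll": 0, "hand": 0}, {"x": 0, "y": 0, "z": 0, "roll": 0, "hand": 0}])

```text
time: 7.15
tool_pos: [0.5253, -0.1324, 0.3238]
eef_rot: [-0.001, 0.72, 0.694, -0.0]
ft_force: [-0.1, -0.2, -0.6]
finger_gap: 0.0295
```

```bash
python3 wf.py f; python3 - <<'E'
from h import *
o=[]
for n,(x,y) in(('scene',(130,155)),('top',(390,165))):
    im=eyes.camera(n);cv2.imwrite(f'pics/f_{n}.png',im);m=eyes.camera_model(n)
    v=cv2.resize(im[y:y+75,x:x+100],(400,300),interpolation=cv2.INTER_CUBIC) if 0 else cv2.resize(im[y:y+90,x:x+120],(800,600),interpolation=cv2.INTER_CUBIC)
    cv2.imwrite(f'pics/f_{n}_c.png',v)
E
```

```text
t 7.15 tcp [ 0.5253 -0.1324  0.3238] gap 0.0295 F [-0.1 -0.2 -0.6]
[ 289  223   65  102 4863]
dx 1.3 dz -5.3 mm tilt 21.9 yaw -0.1 deg dy -0.2 err 0.008
centre [ 0.5249 -0.1335  0.1634] tips [ 0.5234 -0.1734  0.1795] xaxis [-0.035 -0.927  0.373]
```

View pics/f_scene_c.png

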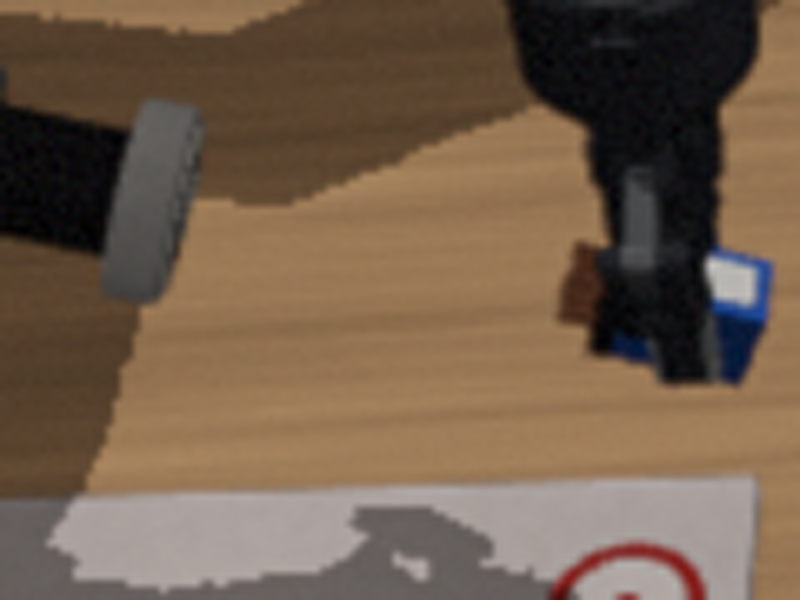

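The scene view shows the relay in the grip with its label up. The blades face the lens, with their ends near crop (568,285); the lens ring is at (155,200) and the red target is below. I'll check the numbers against predictions in the same pictures.

```bash
cat > chk.py <<'E'
from l2 import *
from fit import box
import sys
tag,tips,xa=sys.argv[1],np.array(eval(sys.argv[2])),np.array(eval(sys.argv[3]))
xa=xa/np.linalg.norm(xa);ya=np.cross([0,0,1],xa);ya/=np.linalg.norm(ya);za=np.cross(xa,ya);A=np.c_[xa,ya,za]
for n in('scene','top'):
    im=cv2.imread(f'pics/{tag}_{n}.png');m=M[n];hs=cv2.cvtColor(im,cv2.COLOR_BGR2HSV)
    B=box(-.012,0,-.009,.009,-.012,.012)@A.T+tips;q=proj(m,B);print(n,'pred blades bbox',q.min(0).round(1),q.max(0).round(1),'tips',proj(m,tips)[0].round(1))
    # lens ring: optimise pixel shift of predicted ring
    L=cyl(.18,.0157,0,0);lc=L[:72].mean(0);print('  lens pred',proj(m,lc)[0].round(1))
    u=proj(m,tips)[0].astype(int);c=im[u[1]-7:u[1]+8,u[0]-8:u[0]+10]
    if n=='scene':
        for yy in range(u[1]-7,u[1]+9): print(yy,[ '%d/%d'%(hs[yy,x,0],hs[yy,x,2]) for x in range(u[0]-5,u[0]+9)])
    f=m['fx']/np.linalg.norm(np.array(m['R'])@tips+m['t'])/1000;print('  px/mm',round(f,3))
    v=cv2.resize(im[155:245,(130 if n=='scene' else 390):][:,:120],(400,300),interpolation=cv2.INTER_CUBIC);o=np.array([130 if n=='scene' else 390,155])
    d=lambda P,c:cv2.polylines(v,[np.round((proj(m,P)-o+.5)*3.333-.5).astype(int)],True,c,1)
    t=np.array([[0,-.009,-.012],[0,.009,-.012],[0,.009,.012],[0,-.009,.012]])@A.T+tips;d(t,(0,255,0));d(L[:72],(0,0,255));d(np.array([lc,tips]),(255,255,0))
    h=box(-.066,-.012,-.015,.015,-.017,.017)@A.T+tips
    cv2.polylines(v,[cv2.convexHull(np.round((proj(m,h)-o+.5)*3.333-.5).astype(np.int32))],True,(0,255,255),1)
    cv2.imwrite(f'pics/{tag}_{n}_v.png',v)
cv2.imwrite(f'pics/{tag}_v.png',np.hstack([cv2.imread(f'pics/{tag}_{n}_v.png') for n in('scene','top')]))
E
python3 chk.py f '[0.5234,-0.1734,0.1795]' '[-.035,-.927,.373]'
```

```text
scene pred blades bbox [211.3 190. ] [219.9 204.2] tips [212.9 196.5]
  lens pred [156.6 184.7]
189 ['15/154', '15/154', '15/154', '15/154', '15/155', '15/154', '15/155', '16/155', '15/156', '15/154', '15/155', '15/156', '15/155', '15/119']
190 ['15/156', '15/155', '15/156', '15/157', '15/155', '15/156', '15/155', '16/155', '16/157', '15/153', '16/151', '15/157', '15/155', '15/138']
191 ['15/154', '15/153', '15/154', '15/154', '15/155', '15/153', '15/154', '16/155', '16/152', '13/116', '13/105', '14/129', '15/138', '15/146']
192 ['15/155', '15/154', '16/154', '15/156', '15/156', '15/155', '15/157', '16/156', '15/139', '13/91', '10/69', '10/76', '11/74', '10/67']
193 ['15/156', '16/155', '15/156', '16/155', '15/156', '15/156', '15/157', '16/156', '15/129', '12/89', '10/69', '10/68', '4/46', '128/37']
194 ['15/153', '15/155', '15/154', '15/154', '15/154', '15/155', '15/155', '15/156', '14/135', '12/89', '10/71', '11/68', '8/40', '102/33']
195 ['15/154', '15/154', '16/154', '16/154', '16/155', '15/156', '16/156', '15/152', '14/114', '11/77', '9/70', '11/67', '8/45', '150/24']
196 ['15/1
[... 643 characters left out ...]
 '10/67', '7/38', '11/14']
201 ['16/141', '15/142', '15/142', '15/143', '15/143', '15/144', '15/127', '12/85', '9/74', '10/74', '11/77', '10/71', '8/35', '168/17']
202 ['15/144', '15/146', '15/145', '15/146', '15/147', '15/147', '14/114', '11/79', '10/72', '9/66', '12/63', '10/67', '9/41', '10/13']
203 ['16/149', '16/149', '15/152', '16/151', '15/152', '16/152', '15/138', '13/115', '13/105', '13/95', '13/85', '11/60', '6/24', '0/11']
204 ['16/153', '16/153', '16/153', '15/152', '15/154', '15/154', '14/154', '15/154', '15/152', '15/152', '15/139', '14/77', '10/22', '120/5']
  px/mm 0.438
top pred blades bbox [406.8 187.5] [413.8 196.8] tips [412.8 192.1]
  lens pred [465.4 190.6]
  px/mm 0.41
```

View pics/f_v.png

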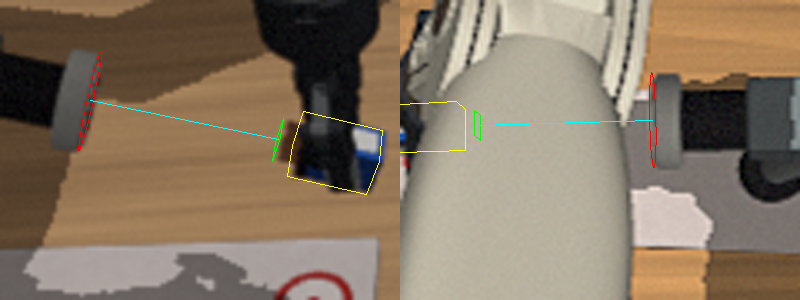

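```bash
cat >> wf.py <<'E'
# independent check: rear top edge row (brightness jump) vs prediction, for a few tilts refitted
V=hs[...,2].astype(int);cols=[299,301,303,340,342,344]
for cx in cols:
    col=V[y:y+h,cx];g=np.convolve(col,[1,1,-1,-1],'same');i=np.argmax(np.abs(g[2:60]))+2;print(cx,y+i,g[i],end='; ')
e1=np.array([X(p)[1],X(p)[3]]);print('pred',proj(m,e1).round(1).tolist())
def fixed(t):
    f=fit([(m,o,W,r_)],lambda z:X([z[0],z[1],t,z[2],z[3]]),[p[0],p[1],p[3],p[4]],[.003,.003,.02,.002])
    P=proj(m,X([f[0][0],f[0][1],t,f[0][2],f[0][3]])[[1,3]]);return round(f[1],4),P.mean(0).round(1)
r_=(x-15,y-15,x+w+15,min(y+h+15,400))
for t in(18,20,21,22,24): print(t,*fixed(np.radians(t)))
E
python3 wf.py g
```

```text
t 7.3 tcp [ 0.5255 -0.1325  0.3242] gap 0.0292 F [ 1.3 -0.5 -0.9]
[ 289  223   65  102 4862]
dx 1.2 dz -5.2 mm tilt 22.0 yaw -0.1 deg dy -0.2 err 0.008
centre [ 0.5253 -0.1337  0.164 ] tips [ 0.5238 -0.1735  0.1801] xaxis [-0.036 -0.926  0.375]
299 225 88; 301 225 92; 303 225 95; 340 225 110; 342 225 108; 344 225 107; pred [[289.2, 223.8], [353.0, 223.9]]
18 0.0294 [321.1 225.7]
20 0.0176 [321.3 225. ]
21 0.012 [321.1 224.5]
22 0.0076 [321.1 223.9]
24 0.011 [321.  222.5]
```

Two wrist readings put the tilt between about 21° and 22° (target 20°), and it is steady. The scene view suggests the blade ends sit about 2 mm short of the focus, so I'll trim that and hold.

Request:
arm_command(motion=[{"x": -1, "y": 0.5, "z": 0, "roll": 0, "hand": 0}, {"x": -2, "y": 0.5, "z": 0, "roll": 0, "hand": 0}, {"x": -2, "y": 0.5, "z": 0, "roll": 0, "hand": 0}, {"x": -2, "y": 0.5, "z": 0, "roll": 0, "hand": 0}, {"x": -2, "y": 0.5, "z": 0, "roll": 0, "hand": 0}])

```text
time: 7.85
tool_pos: [0.526, -0.1356, 0.3241]
eef_rot: [-0.0, 0.721, 0.693, -0.0]
ft_force: [0.0, -0.2, -0.7]
finger_gap: 0.0295
```

```bash
python3 wf.py k | head -4; python3 - <<'E'
from bench import readout,manip
import numpy as np
s=readout.get_state();print(np.abs(s['joint_vel']).max(),s['finger_gap'],s['ft_force'])
print(manip.sign_off())
E
```

```text
t 7.85 tcp [ 0.526  -0.1356  0.3241] gap 0.0295 F [ 0.  -0.2 -0.7]
[ 289  223   65  102 4862]
dx 1.2 dz -5.3 mm tilt 22.0 yaw -0.0 deg dy -0.3 err 0.008
centre [ 0.5257 -0.1368  0.1638] tips [ 0.5242 -0.1766  0.1799] xaxis [-0.036 -0.927  0.374]
0.001382841054326298 0.02940914366573463 [ 0.12143815  0.68658457 -0.89641961]
the job is handed in; nothing more can be done
None
```

The blue relay is held still at the camera's focus, blades towards the lens and label side up. I handed the job in at about 8 s; no verdict was reported. The commands can't tilt the tool, so I tilted the relay in the grip by pressing its flange on the tray's outer wall, then firmed the grip and carried it over.

**Last checks:**
- **Position:** the wrist camera puts the blade ends at (0.524, −0.177, 0.180), against an estimated focus of (0.524, −0.1745, 0.18). The scene view had put the ends about 2 mm further from the lens than the wrist view did. I moved 2 mm towards the lens, which splits the difference. The focus height is good to about 3 mm.
- **Direction:** the level direction matches the stand within about 0.2°.
- **Tilt:** this check was slightly off. It read 20.1° before I firmed the grip. It now reads 22° by the outline fit and about 21° by one edge, so 1–2° steeper than the 20° asked, but steady.
- **Hold:** the gap is steady at 29.5 mm and the arm is still, with no sign of contact in the force reading. By my plan nothing came near the stand or the other parts, but I did not check those separately at the end.

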